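# Stand the slip bottle up and hold the vibrating plate at its third notch

## Task

The square sample bottle has toppled over on the teal vibrating plate: stand it upright on its base on the plate again and let go of it. Then push the spring-return dial by its orange post, past the first two notches to the third (green mark), short of the red, and finish while still holding it there against its spring. Leave the other things on the table where they are.

Things in the scene. Friction and masses are not known exactly. Their poses are not given: they have to be found in the camera images.
- bottle_mid (a point): Square closed bottle, clay-white with a blue band and round blue cap, about 0.3 kg: body 56 x 56 mm and 78 mm tall, then a cap 44 mm across up to 105 mm total height. This point is on its axis, 52.5 mm above its base (half-way up). Its z axis runs from base to cap, its x and y axes are square to the body's flat sides. At the start it lies flat on one side on the plate, with its cap roughly towards the plate's +y end.
- shaker: The fixed vibrating-plate machine; origin on the table top (z = 0). In its frame: a teal flat plate 240 (x) x 280 (y) mm centred at x 0, y +100 mm, its top 60 mm above the table; and a white control box 180 x 180 mm, 50 mm high, centred at x 0, y -140 mm, with the dial on top. Turned about the vertical by up to about 0.25 rad.
- plate (a point): Centre of the top face of the teal plate (60 mm above the table); axes as the machine's.
- dial_axis (a point): Point on the dial's vertical turning axis, 61 mm above the table. The black dial is 72 mm across with a radial bar 14 mm wide, whose top is 64 mm above the table.
- post (a point): The orange upright round post on the end of the dial's bar, 16 mm in diameter, 58 mm from the turning axis, its bare part from 64 to 112 mm above the table. This point is on its axis, 90 mm above the table; it moves with the dial.
- dial (a joint): Dial angle in rad. 0 = at rest (post towards the robot); grows counter-clockwise seen from above (post swings to the machine's -y side). Notches at 0.4, 0.8 (black marks) and 1.2 (green mark); red marks from 1.36, stop at 1.5. A spring always drives it back to 0 when let go: about 5 N at the post near rest, 10 N at the third notch, with a click (2 N rise and drop) before each notch.
- jar: Bystander: round white jar with green lid, 64 mm across, 100 mm tall, standing on the table; origin at the centre of its underside.
- mould: Bystander: round plaster mould 90 mm across, 40 mm high, on the table; origin at the centre of its underside.
- knife: Bystander: spatula-like trimming tool with dark handle, about 170 mm long, lying on the table.
- disc_plate: Bystander: clay disc 48 mm across, 11 mm thick, on the far edge of the plate; origin at the centre of its underside.
- disc_a: Bystander: clay disc 48 mm across, 11 mm thick, on the table; origin at the centre of its underside.
- disc_b: Bystander: clay disc like the others.
- disc_c: Bystander: clay disc like the others.

How it is judged:
By the outcome, as a careful person would: the job done as asked, in the order asked, and still so for the second after the job is handed in, while the arm keeps its last pose, push and grip.
It also fails if it takes over 58 s, if anything falls off the work surface, if the arm or the gripper's body presses on something with over 40 N, if the wrist force passes 120 N, or if a joint passes its speed limit or range.

## Robot

A 6-joint arm with a two-finger parallel gripper is mounted at the origin on the work surface. World frame = base frame: x ahead of the robot, y to its left, z up, the work surface at z = 0. Lengths are in m, angles in rad, forces in N, time in s.
With the tool pointing down it reaches from about 0.375 to 0.75 m from the base axis. Payload 9 kg.
Tool frame: the origin (TCP) lies on the centre line of the jaws, within the pads' length; the fingertips stand 14 mm ahead of it and the grasp point (between the pads) lies 5 mm behind it (tips_ahead is the distance from the TCP to the fingertips, in m); z points along the fingers, y is the direction in which the jaws open and shut (so a half turn about z gives the same grasp; the last joint's range is limited). The gripper opens to 85 mm and grips with 20 to 120 N. Pads are 22 mm wide; open, the fingers measure 114 mm over their backs; the gripper's body (76 mm by 85 mm) begins 54 mm behind the grasp point. The pads swing forward as they close: fully open they stand 13 mm farther back than shut.
Start: joints at [-1.444, 0.104, 0.097, 1.564, 0, 1.353], TCP at [0.203, -0.565, 0.245] pointing down, gripper open.
Joint ranges: [-2.99, 2.99], [-0.84, 1.86], [-1.1, 1.16], [-1.84, 2.11], [-1.51, 1.56], [-3.14, 3.14]. Speed limits (rad/s): [2.22, 2.22, 2.57, 3.14, 3.14, 3.14].

## Interface

Orientations are given as a rotation vector (axis times angle).
In Python, from rig import * gives the robot as it stands.
- The arm moves only by the shell command python3 -m inch 'ROWS' [OPENING] [FORCE]. ROWS is JSON, a list of rows, each a list of 6 numbers: the shift along the tool's x, y, z in m, then the turn, a rotation vector about the tool's x, y, z in rad. A call has 1 to 8 rows; each row is the pose to reach, as a shift and turn from the pose commanded when the call began, along the tool's axes at that moment; what a row does not reach only later rows make up. A row lasts 1/10 s, in which the tool goes at most 50 mm and 8.59 degrees, less where a joint would pass 70% of its speed; a pose out of reach is approached as far as the arm can. A call with a gripper value outside its range is refused whole. OPENING is the finger opening in m, from 0 to 0.0854, set as the call begins (- or left out, the last holds). The fingers move at their own pace and stop on an object; FORCE is the grip in N (left out, the last holds). Time passes only in rows, so rows that repeat a pose let the fingers close. It gives the time, the measured TCP pose, the force and the opening at its end, in the units of the state.
- get_obs(): the state, without advancing time (a new reading comes with each control period).
- capture(name): name is "side" or "top" or "wrist"; returns a dict with "color" (420x560x3 uint8, blue, green, red), "z_map" (420x560 float32, m along the optical axis (not along the pixel's ray), 0 where there is no reading), "mtx" (3x3 intrinsics, pixels), "k1" (the pictures are not rectified: a ray, as slopes to the right and down, at radius r is drawn at 1 + k1 r^2 times it, then the intrinsics apply), "xyz" and "attitude" of the camera in the world; the wrist camera has in their place "hand_eye" (4x4, takes a point from camera to tool coordinates, whose origin is the TCP and whose axes are the flange's). Camera axes: x right, y up, looking along -z (the intrinsics and any distortion apply to the point x, -y, -z); pixel columns grow to the right and rows downward; lengths in m; the calibration is good to about 2 mm. A picture is of the moment at which its call begins: read the wrist's pose just before it.
- job_done(): hands the job in, once; it reports no verdict.
The state is a dict: "clock": time; "joint_pos": joint angles; "joint_velocities": joint speeds; "effort": joint torques, N m; "tool_pos": TCP position; "eef_rot": TCP orientation; "ft_force": force on the tool from outside, world axes, zero at the start; "wrist_torque": the same for the moment, N m; "opening": finger opening in m.
Only numpy, scipy, OpenCV 4.12 (cv2) and the standard library are available. Lean on these libraries where they do the work, as an engineer would, in place of code of your own. Each camera call takes 0.05 s, during which the arm holds its last target.

## Working session

There is one attempt and no reset: what is moved stays moved. The work goes in short steps, Python scripts to look and compute and a shell command to move; the robot and the scene stay as the last step left them, time stands still between calls to the robot, and variables do not carry over. Pictures are saved under pics/ and viewed, and the job is handed in when it is done.

```bash
ls; mkdir -p pics
python3 - <<'E'
from rig import *
import cv2
o=get_obs()
for k,v in o.items(): print(k,v)
for n in("top","side","wrist"):
    c=capture(n); cv2.imwrite(f"pics/{n}0.png",c["color"])
    print(n,c["mtx"],c["k1"],c.get("xyz"),c.get("attitude"),c.get("hand_eye"))
E
```

```text
pics
clock 0.0
joint_pos [-1.44367474e+00  1.04684978e-01  9.64817124e-02  1.56390438e+00
 -9.93414880e-06  1.35311808e+00]
joint_velocities [-0.00116736  0.00229006  0.00133044 -0.00072244  0.00171518 -0.00171838]
effort [ 1.11124140e-03 -5.56931090e+01  5.03649294e+01  1.71151356e-02
 -3.60706799e-04 -1.50762321e-05]
tool_pos [ 0.20278303 -0.56436283  0.24453755]
eef_rot [-3.09373038e+00 -5.38706568e-01 -7.76123760e-05]
ft_force [-2.73974896e-01 -6.53076941e-04 -6.72096126e-01]
wrist_torque [ 0.03169213  0.02618773 -0.01722531]
opening 0.08548992043722113
top [[416.87872908   0.         278.01115264]
 [  0.         416.87872908 213.14807598]
 [  0.           0.           1.        ]] 0.02088648657448813 [0.28354761 0.04871764 1.22520443] [ 0.15089257 -0.15919189 -1.54625809] None
side [[417.5115659    0.         280.99375338]
 [  0.         417.5115659  210.48028073]
 [  0.           0.           1.        ]] -0.0666112794791144 [0.11198266 0.88676914 0.72088589] [ 0.27812346 -1.26095066 -2.41192967] None
wrist [[354.52533284   0.         277.49503512]
 [  0.         354.52533284 206.78500938]
 [  0.           0.           1.        ]] -0.038373148122266616 None None [[ 1.98342268e-04  9.48331027e-01  3.17282562e-01  8.15367147e-02]
 [ 9.99999963e-01 -1.29066601e-04 -2.39358880e-04 -2.90253547e-04]
 [-1.86040871e-04  3.17282598e-01 -9.48331017e-01 -1.28892878e-01]
 [ 0.00000000e+00  0.00000000e+00  0.00000000e+00  1.00000000e+00]]
```

View pics/top0.png

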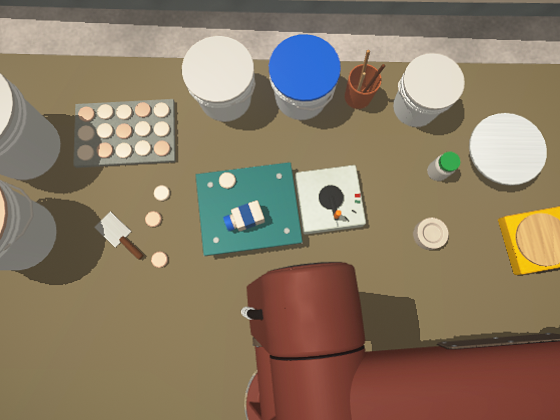

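View pics/side0.png

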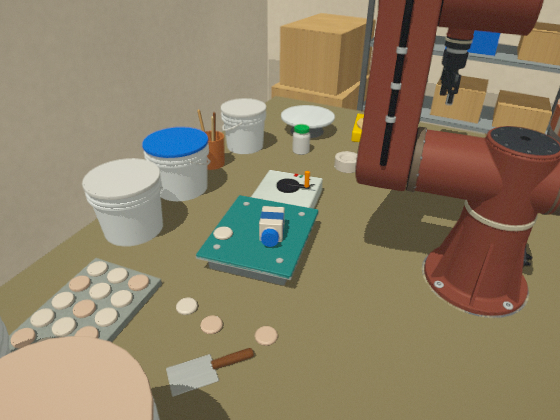

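View pics/wrist0.png

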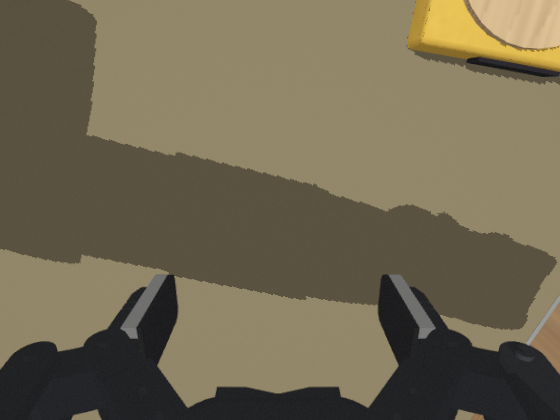

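The top view shows the plate at (248,210), the bottle at (245,216) with its cap at the left end, the control box at (332,200) and the orange post at (338,213). The side view agrees. The wrist view shows only empty table. Next I measure with rays and depth.

```bash
cat > h.py <<'E'
from rig import *
import numpy as np, cv2
from scipy.spatial.transform import Rotation as R
def pose(c,o=None):
    if c.get("xyz") is not None: return R.from_rotvec(c["attitude"]).as_matrix(),np.array(c["xyz"])
    o=o or get_obs(); T=np.eye(4);T[:3,:3]=R.from_rotvec(o["eef_rot"]).as_matrix();T[:3,3]=o["tool_pos"]
    M=T@np.array(c["hand_eye"]); return M[:3,:3],M[:3,3]
def slopes(c,uv):
    K=c["mtx"]; D=np.array([c["k1"],0,0,0,0.])
    return cv2.undistortPoints(np.array(uv,float).reshape(-1,1,2),K,D).reshape(-1,2)
def rays(c,uv,P=None):
    Rm,t=P or pose(c); s=slopes(c,uv)
    d=np.c_[s[:,0],-s[:,1],-np.ones(len(s))]@Rm.T
    return t,d
def onplane(c,uv,z,P=None):
    t,d=rays(c,uv,P); return t+d*((z-t[2])/d[:,2])[:,None]
def bydepth(c,mask,P=None):
    v,u=np.nonzero(mask&(c["z_map"]>0)); t,d=rays(c,np.c_[u,v],P)
    return t+d*c["z_map"][v,u][:,None]
def proj(c,X,P=None):
    Rm,t=P or pose(c); p=(np.atleast_2d(X)-t)@Rm
    s=np.c_[p[:,0]/-p[:,2],-p[:,1]/-p[:,2]]; r2=(s**2).sum(1)
    s=s*(1+c["k1"]*r2)[:,None]; return s@c["mtx"][:2,:2].T+c["mtx"][:2,2]
E
python3 - <<'E'
from h import *
c=capture("top"); im=c["color"]; hsv=cv2.cvtColor(im,cv2.COLOR_BGR2HSV)
P=bydepth(c,np.ones(im.shape[:2],bool)); 
crop=im[140:280,170:400]; cv2.imwrite("pics/topcrop.png",cv2.resize(crop,None,fx=3.4,fy=3.4,interpolation=cv2.INTER_CUBIC))
teal=cv2.inRange(hsv,(80,120,40),(100,255,255)); 
cn=max(cv2.findContours(teal,cv2.RETR_EXTERNAL,cv2.CHAIN_APPROX_NONE)[0],key=cv2.contourArea)
x=onplane(c,cn[:,0,:],0.06)[:,:2].astype(np.float32); r=cv2.minAreaRect(x); print("plate",r)
# table height check, plate height via depth
m=np.zeros(im.shape[:2],np.uint8); cv2.drawContours(m,[cn],-1,1,-1)
Q=bydepth(c,(teal>0)&(m>0)); print("plate z",np.percentile(Q[:,2],[5,50,95]))
Q=bydepth(c,m>0); b=Q[Q[:,2]>0.085]; print("high",len(b),np.percentile(b[:,2],[5,50,95]),cv2.minAreaRect(b[:,:2].astype(np.float32)))
bl=cv2.inRange(hsv,(105,120,40),(125,255,255))&(m*255); Q=bydepth(c,bl>0); print("blue",len(Q),Q.mean(0),Q[:,2].max())
og=cv2.inRange(hsv,(5,200,150),(20,255,255)); og[:,:300]=0;og[:, 380:]=0; v,u=np.nonzero(og); print("orange",u.min(),u.max(),v.min(),v.max()); Q=bydepth(c,og>0); print(np.percentile(Q,[5,50,95],axis=0))
E
```

```text
plate ((0.5316592454910278, 0.13092190027236938), (0.23671327531337738, 0.27435603737831116), 8.687276840209961)
plate z [0.05605624 0.05984682 0.06365695]
high 794 [0.09791777 0.11475145 0.11887878] ((0.4969891309738159, 0.14120791852474213), (0.05751299858093262, 0.10723764449357986), 21.050859451293945)
blue 307 [0.49238075 0.14561394 0.11153844] 0.12175598820074751
orange 334 340 211 217
[[ 0.50571665 -0.12341356  0.07345413]
 [ 0.51032906 -0.1173514   0.11030483]
 [ 0.51680571 -0.11296024  0.11434612]]
```

View pics/topcrop.png

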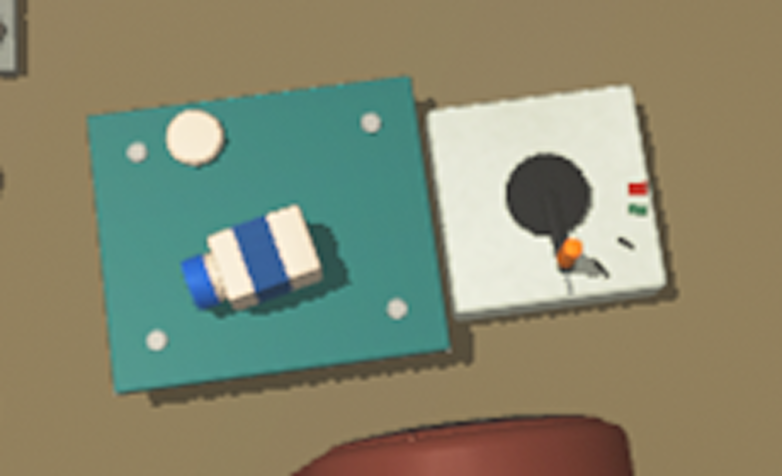

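```bash
cat >> h.py <<'E'
def row(p,Rt,o=None):
    o=o or get_obs(); R0=R.from_rotvec(o["eef_rot"])
    s=R0.inv().apply(np.array(p)-o["tool_pos"]); w=(R0.inv()*R.from_matrix(Rt)).as_rotvec()
    return np.round(np.r_[s,w],4).tolist()
def frame(z,x):
    z=np.array(z,float);z/=np.linalg.norm(z);x=np.array(x,float);x-=z*(x@z);x/=np.linalg.norm(x)
    return np.c_[x,np.cross(z,x),z]
E
python3 - <<'E'
from h import *
for n in("top","side"):
    c=capture(n); Q=bydepth(c,np.ones(c["z_map"].shape,bool)); 
    near=(abs(Q[:,0]-.497)<.08)&(abs(Q[:,1]-.141)<.08)
    for lo,hi in((.108,.13),(.100,.13),(.075,.13)):
        b=Q[near&(Q[:,2]>lo)&(Q[:,2]<hi)]; r=cv2.minAreaRect(b[:,:2].astype(np.float32)); print(n,lo,len(b),np.round(np.r_[r[0],r[1],r[2]],4),np.median(b[:,2]))
    hsv=cv2.cvtColor(c["color"],cv2.COLOR_BGR2HSV)
    # machine box corners / dial
    w=cv2.inRange(hsv,(0,0,150),(180,50,255))
    P=proj(c,[[.568,-.106,.05],[.511,-.115,.112],[.497,.141,.116]]); print(np.round(P,1))
    cv2.imwrite(f"pics/{n}_post.png",cv2.resize(c["color"][int(P[1,1])-35:int(P[1,1])+35,int(P[1,0])-45:int(P[1,0])+45],None,fx=7,fy=7,interpolation=cv2.INTER_CUBIC))
    og=cv2.inRange(hsv,(5,180,120),(22,255,255)); v,u=np.nonzero(og); k=(abs(u-P[1,0])<20)&(abs(v-P[1,1])<25); u,v=u[k],v[k]
    print("orange",u.min(),u.max(),v.min(),v.max(),u.mean(),v.mean())
E
```

```text
top 0.108 645 [ 0.4968  0.1409  0.0569  0.1073 21.2556] 0.11557540518330267
top 0.1 747 [ 0.4966  0.1409  0.0576  0.1074 20.8684] 0.11505134554521046
top 0.075 823 [ 0.4966  0.1409  0.0576  0.1074 20.8684] 0.11469069995605663
[[330.3 197.7]
 [336.7 212.8]
 [242.5 215.8]]
orange 334 340 211 217 336.97222222222223 213.83333333333334
side 0.108 454 [ 0.4956  0.1438  0.0562  0.1068 21.6117] 0.11393157248105196
side 0.1 589 [ 0.4956  0.1438  0.0562  0.1068 21.6117] 0.11351921160408596
side 0.075 805 [ 0.4954  0.1442  0.0563  0.1076 21.6117] 0.11193025483085894
[[286.9 186. ]
 [306.  171.2]
 [270.7 216.7]]
orange 304 309 171 187 306.64383561643837 178.64383561643837
```

```bash
cat > tgt.py <<'E'
from h import *
a=np.array([np.cos(np.radians(111.3)),np.sin(np.radians(111.3)),0]); up=np.array([0,0,1.])
mid=np.array([.496,.142,.088]); th=np.radians(30)
z0=-np.cos(th)*up-np.sin(th)*a; x0=np.cos(th)*a-np.sin(th)*up; F0=frame(z0,x0)
G=mid-.0045*a+.006*up; T0=G+.005*z0
E
python3 - <<'E'
from tgt import *
print(T0); print(row(T0-.14*z0+.03*up,F0))
E
```

```text
[0.49854276 0.13547816 0.08966987]
[0.5131, -0.6289, 0.0044, -0.4176, -0.4066, -1.5577]
```

```bash
python3 -m inch '[[0.513,-0.629,0.004,-0.418,-0.407,-1.558],[0.513,-0.629,0.004,-0.418,-0.407,-1.558],[0.513,-0.629,0.004,-0.418,-0.407,-1.558],[0.513,-0.629,0.004,-0.418,-0.407,-1.558],[0.513,-0.629,0.004,-0.418,-0.407,-1.558],[0.513,-0.629,0.004,-0.418,-0.407,-1.558],[0.513,-0.629,0.004,-0.418,-0.407,-1.558],[0.513,-0.629,0.004,-0.418,-0.407,-1.558]]' 0.085 60
python3 - <<'E'
from tgt import *
print(np.round(get_obs()["joint_pos"],3)); print(row(T0-.14*z0+.03*up,F0))
E
```

```text
clock: 1.1
tool_pos: [0.3445, -0.1986, 0.2431]
eef_rot: [2.107, 1.875, -0.325]
ft_force: [0.7, 0.8, 0.0]
opening: 0.0851
[-0.649 -0.84  -0.695  1.455 -0.279  1.001]
[0.3853, 0.0868, -0.1412, -0.1403, -0.131, -0.4586]
```

```bash
python3 -m inch '[[0.385,0.087,-0.141,-0.14,-0.131,-0.459],[0.385,0.087,-0.141,-0.14,-0.131,-0.459],[0.385,0.087,-0.141,-0.14,-0.131,-0.459],[0.385,0.087,-0.141,-0.14,-0.131,-0.459],[0.385,0.087,-0.141,-0.14,-0.131,-0.459],[0.385,0.087,-0.141,-0.14,-0.131,-0.459],[0.385,0.087,-0.141,-0.14,-0.131,-0.459],[0.385,0.087,-0.141,-0.14,-0.131,-0.459]]'
python3 - <<'E'
from tgt import *
print(np.round(get_obs()["joint_pos"],3)); print(row(T0-.14*z0+.03*up,F0))
E
```

```text
clock: 1.9
tool_pos: [0.468, 0.1745, 0.2439]
eef_rot: [1.515, 2.205, -0.404]
ft_force: [1.3, -1.2, 0.9]
opening: 0.085
[ 0.389 -0.15  -0.227  1.501 -0.528  1.595]
[0.0211, 0.0142, -0.0087, 0.0021, 0.0042, -0.0054]
```

```bash
python3 -m inch '[[0.021,0.014,-0.009,0.002,0.004,-0.005],[0.021,0.014,-0.009,0.002,0.004,-0.005],[0.021,0.014,-0.009,0.002,0.004,-0.005]]'
python3 - <<'E'
from tgt import *
o=get_obs();c=capture("wrist");P=pose(c,o); im=c["color"].copy()
b=mid-.0525*a
j=np.cross(up,a)
print(np.round(o["joint_pos"],3)); print("T0",row(T0,F0,o))
for s,q in((0,0),(.0525,0),(.105,0)): 
    pt=proj(c,[mid+(s-.0525)*a+.028*up],P)[0]; cv2.circle(im,tuple(int(t) for t in pt),4,(0,0,255),-1)
for s in(0,.078):
  for q in(-.028,.028):
    pt=proj(c,[mid+(s-.0525)*a+.028*up+q*j],P)[0]; cv2.circle(im,tuple(int(t) for t in pt),3,(0,255,255),-1)
cv2.imwrite("pics/w1.png",im)
E
```

```text
clock: 2.2
tool_pos: [0.4726, 0.1983, 0.2409]
eef_rot: [1.512, 2.214, -0.407]
ft_force: [0.1, 0.3, 0.4]
opening: 0.0849
[ 0.426 -0.081 -0.168  1.517 -0.523  1.634]
T0 [0.0168, 0.0016, 0.165, -0.0012, 0.0001, 0.0008]
```

View pics/w1.png

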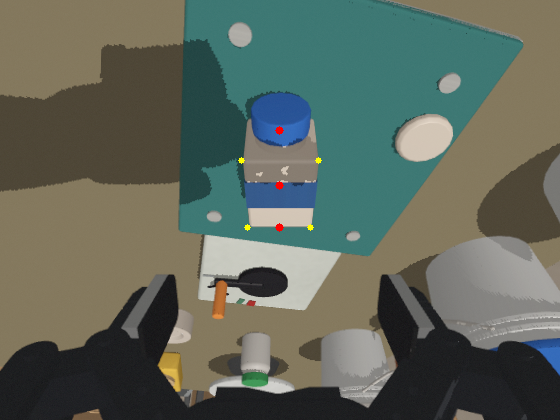

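The wrist view shows the bottle body from (247,160) to (313,227) and the cap at (281,120). My predicted points agree to about 3 px, so I go in.

```bash
python3 -m inch '[[0.017,0.002,0.03,0,0,0],[0.017,0.002,0.07,0,0,0],[0.017,0.002,0.11,0,0,0],[0.017,0.002,0.14,0,0,0],[0.017,0.002,0.155,0,0,0],[0.017,0.002,0.165,0,0,0],[0.017,0.002,0.165,0,0,0],[0.017,0.002,0.165,0,0,0]]'
python3 - <<'E'
from tgt import *
o=get_obs();print("T0",row(T0,F0,o))
for n in("side","wrist"):cv2.imwrite(f"pics/{n}2.png",capture(n)["color"])
c=cv2.imread("pics/side2.png")[130:300,180:380];w=cv2.imread("pics/wrist2.png")
cv2.imwrite("pics/c2.png",np.hstack([cv2.resize(c,(400,340)),cv2.resize(w,(400,340))]))
E
```

```text
clock: 3.05
tool_pos: [0.4994, 0.1355, 0.0911]
eef_rot: [1.515, 2.211, -0.404]
ft_force: [0.5, -0.6, 0.3]
opening: 0.0854
T0 [0.001, -0.0008, 0.0011, 0.0002, 0.0001, -0.0022]
```

View pics/c2.png

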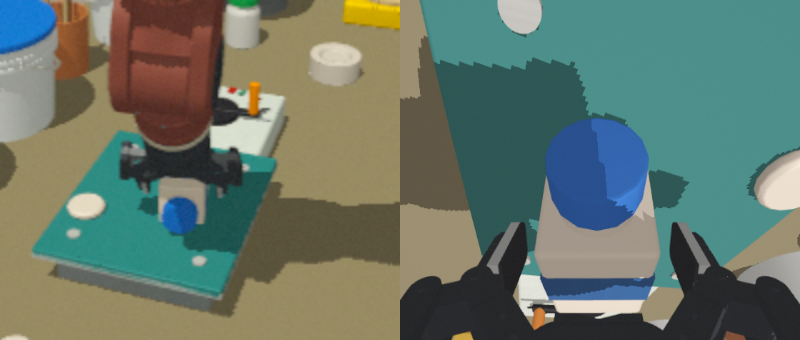

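The jaws straddle the body symmetrically, with the body at u 537–658 and the tips at u 525 and 670 in the right-hand panel. Closing.

```bash
python3 -m inch '[[0,0,0,0,0,0],[0,0,0,0,0,0],[0,0,0,0,0,0],[0,0,0,0,0,0],[0,0,0,0,0,0],[0,0,0,0,0,0],[0,0,0,0,0,0],[0,0,0,0,0,0]]' 0.045 70
python3 - <<'E'
from tgt import *
o=get_obs()
U=T0+.09*up+.0*a
print("up",row(U,F0,o)); 
F1=R.from_rotvec(np.cross(a,up)*np.pi/2).as_matrix()@F0
print("rot",R.from_matrix(F0.T@F1).as_rotvec(), F1[:,2],F1[:,0])
E
```

```text
clock: 3.95
tool_pos: [0.4994, 0.1361, 0.0907]
eef_rot: [1.513, 2.212, -0.404]
ft_force: [-2.5, 2.9, 5.9]
opening: 0.0555
up [-0.0447, -0.0009, -0.0769, 0.0004, -0.0002, -0.0007]
rot [1.21129835e-18 1.57079633e+00 1.77481825e-17] [-0.31458479  0.80686827 -0.5       ] [-0.18162562  0.46584561  0.8660254 ]
```

```bash
python3 -m inch '[[-0.01,0,-0.017,0,0,0],[-0.025,0,-0.043,0,0,0],[-0.045,0,-0.077,0,0,0],[-0.045,0,-0.077,0,0.14,0],[-0.045,0,-0.077,0,0.28,0],[-0.045,0,-0.077,0,0.42,0],[-0.045,0,-0.077,0,0.56,0],[-0.045,0,-0.077,0,0.70,0]]' && python3 -m inch '[[0,0,0,0,0.14,0],[0,0,0,0,0.28,0],[0,0,0,0,0.42,0],[0,0,0,0,0.56,0],[0,0,0,0,0.7,0],[0,0,0,0,0.84,0],[0,0,0,0,0.87,0],[0,0,0,0,0.87,0]]'
python3 - <<'E'
from tgt import *
F1=R.from_rotvec(np.cross(a,up)*np.pi/2).as_matrix()@F0
o=get_obs();print(np.round(o["joint_pos"],3),row(o["tool_pos"],F1,o))
for n in("side","wrist"):cv2.imwrite(f"pics/{n}3.png",capture(n)["color"])
c=cv2.imread("pics/side3.png")[90:260,180:380];w=cv2.imread("pics/wrist3.png")
cv2.imwrite("pics/c3.png",np.hstack([cv2.resize(c,(400,340)),cv2.resize(w,(400,340))]))
E
```

```text
clock: 4.75
tool_pos: [0.4994, 0.1353, 0.1798]
eef_rot: [-1.688, -2.467, -0.156]
ft_force: [0.1, 0.4, -4.9]
opening: 0.0553
clock: 5.55
tool_pos: [0.4989, 0.1348, 0.1772]
eef_rot: [-1.232, -1.795, -0.707]
ft_force: [-0.1, -0.1, -3.8]
opening: 0.0552
[-0.384  0.519  0.108  2.032  0.681  0.491] [0.0, 0.0, 0.0, -0.0006, -0.0, -0.0039]
```

View pics/c3.png

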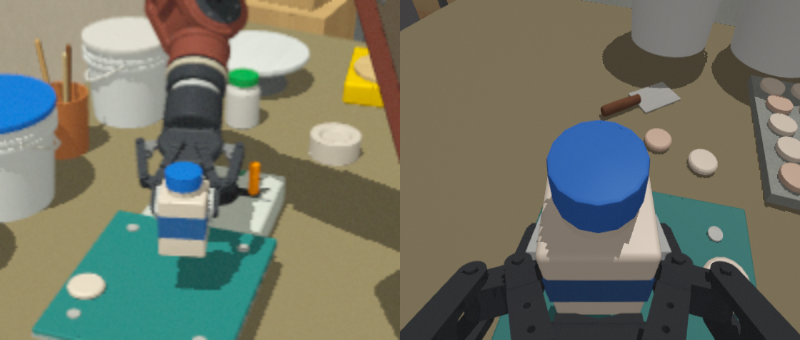

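The bottle is held upright with its cap on top, base about 71 mm above the plate. Lowering.

```bash
python3 -m inch '[[-0.015,0,0.009,0,0,0.000],[-0.030,0,0.017,0,0,0],[-0.043,0,0.025,0,0,0],[-0.053,0,0.031,0,0,0],[-0.057,0,0.033,0,0,0],[-0.057,0,0.033,0,0,0],[-0.057,0,0.033,0,0,0]]'
python3 - <<'E'
from tgt import *
F1=R.from_rotvec(np.cross(a,up)*np.pi/2).as_matrix()@F0
o=get_obs();print(np.round(o["joint_pos"],3),row(o["tool_pos"],F1,o),o["ft_force"],o["wrist_torque"])
E
```

```text
clock: 6.35
tool_pos: [0.4994, 0.1351, 0.1136]
eef_rot: [-1.231, -1.798, -0.71]
ft_force: [0.9, -0.3, -4.3]
opening: 0.0553
[-0.383  0.589  0.079  1.931  0.683  0.49 ] [0.0, 0.0, 0.0, 0.0011, 0.0007, -0.0007] [ 0.898523   -0.30356508 -4.27959293] [-1.38862884 -0.51789528 -0.02546392]
```

```bash
python3 -m inch '[[-0.0017,0,0.001,0,0,0],[-0.0035,0,0.002,0,0,0],[-0.0035,0,0.002,0,0,0],[-0.0035,0,0.002,0,0,0]]'; python3 -m inch '[[-0.0009,0,0.0005,0,0,0],[-0.0017,0,0.001,0,0,0],[-0.0017,0,0.001,0,0,0]]';python3 -m inch '[[-0.0009,0,0.0005,0,0,0],[-0.0009,0,0.0005,0,0,0]]'
```

```text
clock: 6.75
tool_pos: [0.4993, 0.1352, 0.1093]
eef_rot: [-1.23, -1.798, -0.71]
ft_force: [0.3, -0.9, -3.6]
opening: 0.0548
clock: 7.05
tool_pos: [0.4992, 0.1352, 0.1072]
eef_rot: [-1.23, -1.798, -0.709]
ft_force: [0.4, 0.2, -2.9]
opening: 0.0552
clock: 7.25
tool_pos: [0.4993, 0.1352, 0.1064]
eef_rot: [-1.231, -1.798, -0.71]
ft_force: [0.1, -0.2, -1.8]
opening: 0.0555
```

```bash
python3 -m inch '[[-0.0009,0,0.0005,0,0,0],[-0.0009,0,0.0005,0,0,0]]';python3 -m inch '[[-0.0009,0,0.0005,0,0,0],[-0.0009,0,0.0005,0,0,0]]'
python3 - <<'E'
from h import *
c=capture("side")["color"][130:300,180:380]; cv2.imwrite("pics/c4.png",cv2.resize(c,(800,600)) if 0 else cv2.resize(c,(680,578)))
E
```

```text
clock: 7.45
tool_pos: [0.4993, 0.1351, 0.1064]
eef_rot: [-1.231, -1.797, -0.71]
ft_force: [-0.8, -2.2, 7.0]
opening: 0.0554
clock: 7.65
tool_pos: [0.4994, 0.1351, 0.1063]
eef_rot: [-1.231, -1.796, -0.71]
ft_force: [-3.2, -3.6, 14.3]
opening: 0.0553
```

View pics/c4.png

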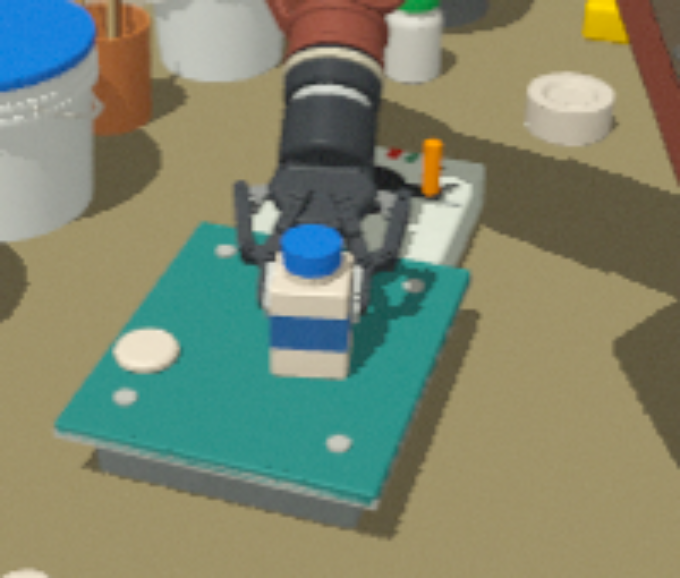

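Contact is firm at the predicted height: TCP stopped at 0.106 m and the vertical force is rising. The bottle stands on the plate. I ease off the press and then open.

```bash
python3 -m inch '[[0.001,0,-0.0006,0,0,0],[0.001,0,-0.0006,0,0,0]]'; python3 -m inch '[[0,0,0,0,0,0],[0,0,0,0,0,0],[0,0,0,0,0,0],[0,0,0,0,0,0],[0,0,0,0,0,0]]' 0.085; python3 -m inch '[[0,0,-0.015,0,0,0],[0,0,-0.035,0,0,0],[0,0,-0.06,0,0,0],[0,0,-0.09,0,0,0],[0.0,0,-0.12,0,0,0],[0,0,-0.12,0,0,0],[0,0,-0.12,0,0,0]]'
python3 - <<'E'
from h import *
for n in("side","top"):cv2.imwrite(f"pics/{n}5.png",capture(n)["color"])
c=cv2.imread("pics/side5.png")[110:280,180:380];w=cv2.imread("pics/top5.png")[140:280,180:380]
cv2.imwrite("pics/c5.png",np.hstack([cv2.resize(c,(400,340)),cv2.resize(w,(400,280))[:,:] if 0 else cv2.copyMakeBorder(cv2.resize(w,(400,280)),0,60,0,0,0)]))
print(np.round(get_obs()["joint_pos"],3))
E
```

```text
clock: 7.9
tool_pos: [0.4994, 0.1351, 0.1064]
eef_rot: [-1.231, -1.797, -0.71]
ft_force: [-1.2, -1.7, 7.2]
opening: 0.0555
clock: 8.4
tool_pos: [0.4992, 0.1352, 0.1053]
eef_rot: [-1.23, -1.798, -0.71]
ft_force: [0.1, -0.5, -0.4]
opening: 0.0846
clock: 9.1
tool_pos: [0.5344, 0.0406, 0.1614]
eef_rot: [-1.237, -1.802, -0.711]
ft_force: [-0.3, -0.3, -0.6]
opening: 0.0852
[-0.498  0.712  0.337  2.111  0.594  0.405]
```

View pics/c5.png

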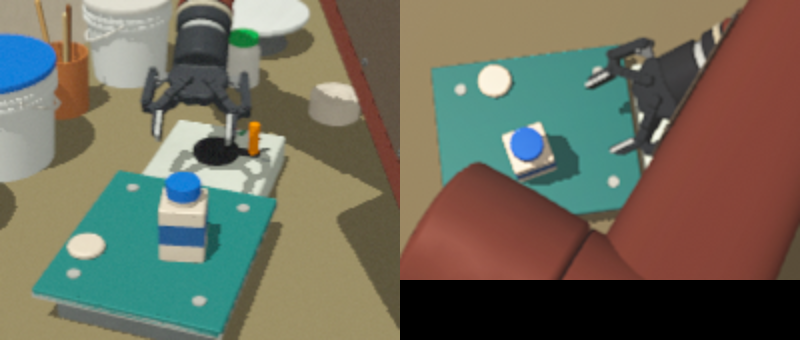

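Run:
```python
from tgt import *
o=get_obs()
yaw=np.radians(8.7); F=frame([0,0,-1],[np.cos(yaw),np.sin(yaw),0])
print("pre",row([.50,-.06,.26],F,o)); print("upworld", row(o["tool_pos"]+.1*up,R.from_rotvec(o["eef_rot"]).as_matrix(),o))
c=capture("top"); im=cv2.imread("pics/top0.png"); g=im.max(2)
m=((g<75)).astype(np.uint8); m[:,:300]=0;m[:,375:]=0;m[:160]=0;m[225:]=0
n,l,s,ce=cv2.connectedComponentsWithStats(m); print(s,ce)
# white box outline at z=.05
hsv=cv2.cvtColor(im,cv2.COLOR_BGR2HSV); w=cv2.inRange(hsv,(0,0,170),(180,60,255)); w[:,:290]=0;w[:,375:]=0;w[:155]=0;w[245:]=0
w=cv2.morphologyEx(w,cv2.MORPH_CLOSE,np.ones((9,9))); cn=max(cv2.findContours(w,0,1)[0],key=cv2.contourArea)
print("box",cv2.minAreaRect(onplane(c,cn[:,0,:],.05)[:,:2].astype(np.float32)))
big=cv2.resize(im[165:240,295:375],(800,750),interpolation=cv2.INTER_CUBIC)[:600]; cv2.imwrite("pics/dial0.png",big)
```

```text
pre [0.0437, -0.068, -0.1212, -0.9195, -0.7412, 1.6042]
upworld [0.0863, 0.0001, -0.0505, -0.0, 0.0, 0.0]
[[     0      0    560    420 234745]
 [   319    186     24     27    449]
 [   352    210      1      1      1]
 [   345    217      2      2      2]
 [   335    219      3      1      3]] [[279.40049415 209.52311231]
 [330.69042316 197.31625835]
 [352.         210.        ]
 [345.5        217.5       ]
 [336.         219.        ]]
box ((0.5689365863800049, -0.1045602485537529), (0.1794235110282898, 0.17965805530548096), 8.70002555847168)
```

View pics/dial0.png

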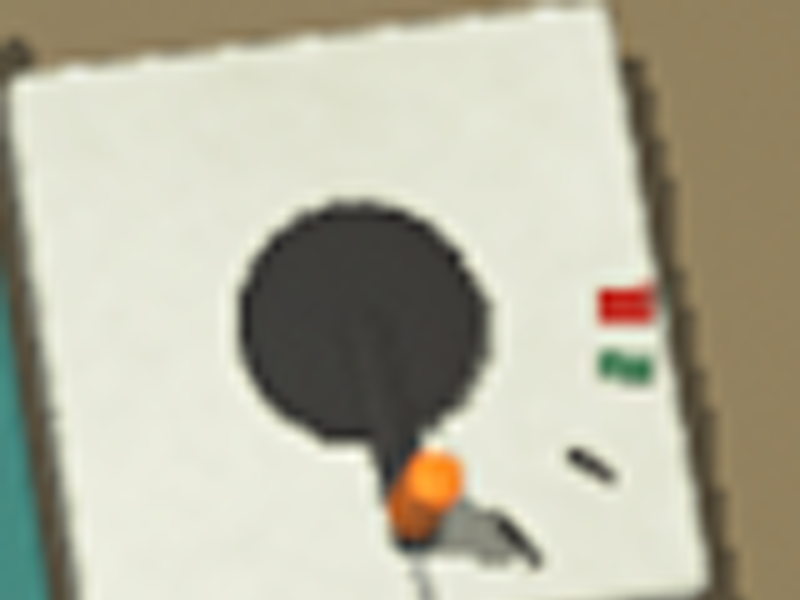

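The dial disc is centred at about (331.3,197.2) px and the post top is at about (338.5,212.5) px. The green mark is at 357.5 px, right and slightly low, and the black marks lie along the way to it. I raise the arm while computing.

```bash
python3 -m inch '[[0.03,0,-0.02,0,-0.05,0],[0.065,0,-0.04,0,-0.15,0],[0.10,0,-0.06,0,-0.28,0],[0.10,0,-0.06,0,-0.42,0],[0.10,0,-0.06,0,-0.56,0],[0.10,0,-0.06,0,-0.70,0],[0.1,0,-0.06,0,-0.84,0],[0.1,0,-0.06,0,-0.98,0]]'
python3 - <<'E'
from tgt import *
o=get_obs();print(np.round(o["joint_pos"],3))
yaw=np.radians(8.7); F=frame([0,0,-1],[np.cos(yaw),np.sin(yaw),0])
print("pre",row([.52,-.08,.26],F,o))
c=capture("top"); print("axis",onplane(c,[[331.3,197.2]],.06), "posttop",onplane(c,[[338.3,212.6]],.112))
print(onplane(c,[[357.6,201.7],[357.6,195.5]],.05))
E
```

```text
clock: 10.05
tool_pos: [0.5343, 0.0402, 0.2788]
eef_rot: [-1.754, -2.554, -0.053]
ft_force: [-0.4, 0.0, -0.3]
opening: 0.0846
[-0.196 -0.06  -0.009  1.648  0.048  1.007]
pre [-0.1079, -0.0565, 0.0127, -0.0461, -0.0425, 1.7855]
axis [[ 0.56711004 -0.10760968  0.06      ]] posttop [[ 0.5116737  -0.11942519  0.112     ]]
[[ 0.5576637  -0.18494047  0.05      ]
 [ 0.57612328 -0.18529055  0.05      ]]
```

```bash
python3 -m inch '[[-0.02,-0.01,0.002,0,0,0.14],[-0.04,-0.02,0.004,0,0,0.28],[-0.06,-0.03,0.006,0,0,0.42],[-0.08,-0.04,0.008,0,0,0.56],[-0.1,-0.05,0.01,0,0,0.70],[-0.108,-0.056,0.013,-0.01,-0.01,0.84],[-0.108,-0.056,0.013,-0.02,-0.02,0.98],[-0.108,-0.056,0.013,-0.03,-0.03,1.12]]'
python3 - <<'E'
from tgt import *
o=get_obs();print(np.round(o["joint_pos"],3))
yaw=np.radians(8.7); F=frame([0,0,-1],[np.cos(yaw),np.sin(yaw),0])
print("pre",row([.52,-.08,.26],F,o))
c=capture("top"); im=cv2.imread("pics/top0.png"); hsv=cv2.cvtColor(im,cv2.COLOR_BGR2HSV)
def cen(m): v,u=np.nonzero(m); return np.array([[u.mean(),v.mean()]]),len(u)
box=np.zeros(im.shape[:2],np.uint8); box[180:210,350:365]=255
for nm,m in(("green",cv2.inRange(hsv,(45,70,30),(90,255,200))&box),("red",cv2.inRange(hsv,(0,130,80),(6,255,255))&box)):
    q,k=cen(m); X=onplane(c,q,.05)[0]; d=X[:2]-[.568,-.1065]; print(nm,q,k,X,np.degrees(np.arctan2(d[1],d[0]))%360-188.7,np.hypot(*d))
g=im.max(2)
for nm,(r0,r1,c0,c1) in dict(b2=(207,215,350,358),b1=(213,223,343,350)).items():
    w=np.clip(160-g[r0:r1,c0:c1].astype(float),0,None); v,u=np.mgrid[r0:r1,c0:c1]; q=[[ (u*w).sum()/w.sum(),(v*w).sum()/w.sum()]]
    X=onplane(c,q,.05)[0]; d=X[:2]-[.568,-.1065]; print(nm,q,X,np.degrees(np.arctan2(d[1],d[0]))%360-188.7,np.hypot(*d))
E
```

```text
clock: 10.9
tool_pos: [0.5199, -0.0801, 0.2575]
eef_rot: [-2.865, -1.231, -0.017]
ft_force: [-0.3, 0.5, -0.2]
opening: 0.0849
[-0.415 -0.112 -0.096  1.596  0.024  1.915]
pre [0.0001, -0.0001, -0.0025, -0.0229, -0.0129, 0.6595]
green [[357.22222222 201.22222222]] 9 [ 0.55906075 -0.18387462  0.05      ] 74.70972002360435 0.07788929082196634
red [[357. 195.]] 15 [ 0.57758242 -0.18357791  0.05      ] 88.38671696423381 0.07767127259068368
b2 [[np.float64(353.31414868105514), np.float64(210.8729016786571)]] [ 0.53030978 -0.17208136  0.05      ] 51.413614729516325 0.07564038119172371
b1 [[np.float64(345.315205327414), np.float64(218.40510543840176)]] [ 0.5077743  -0.14874848  0.05      ] 26.349761054611008 0.07356676473756028
```

Run:
```python
from h import *
o=get_obs();c=capture("wrist");P=pose(c,o);im=c["color"].copy()
np.savez("w6.npz",im=im,z=c["z_map"],R=P[0],t=P[1],mtx=c["mtx"],k1=c["k1"])
cv2.imwrite("pics/w6.png",im)
```

```text
(no output)
```

View pics/w6.png

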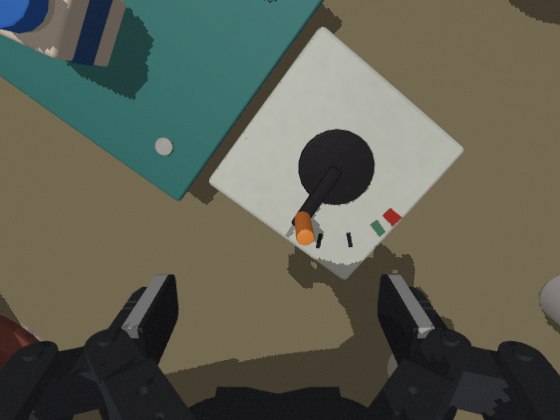

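The wrist view shows the dial at (337,167), the post base at about (300,217) and its top at (305,238). The black marks are at (320,240) and (349,239), green at (378,228) and red at (392,216).

Run:
```python
from h import *
d=np.load("w6.npz"); c=dict(mtx=d["mtx"],k1=float(d["k1"]),z_map=d["z"]); P=(d["R"],d["t"]); im=d["im"]; hsv=cv2.cvtColor(im,cv2.COLOR_BGR2HSV); g=im.max(2)
op=lambda q,z:onplane(c,q,z,P)
m=(g<80).astype(np.uint8);m[:, :295]=0;m[:,380:]=0;m[:125]=0;m[210:]=0
cn=max(cv2.findContours(m,0,1)[0],key=cv2.contourArea)[:,0,:]; X=op(cn,.061)[:,:2]
# circle fit with known R robustly excluding bar
from scipy.optimize import least_squares
f=least_squares(lambda p:np.hypot(*(X-p).T)-.036,[.568,-.106],loss="soft_l1",f_scale=.001); A=f.x; print("axis",A,np.median(abs(f.fun)))
def blob(mask,z):
    v,u=np.nonzero(mask); return op([[u.mean(),v.mean()]],z)[0],len(u)
def sub(m,r0,r1,c0,c1): o=np.zeros_like(m);o[r0:r1,c0:c1]=m[r0:r1,c0:c1];return o
og=cv2.inRange(hsv,(5,180,100),(22,255,255)); 
gm=sub(cv2.inRange(hsv,(45,60,30),(90,255,200)),205,250,365,400); rm=sub(cv2.inRange(hsv,(0,130,80),(6,255,255)),200,240,375,410)
rm|=sub(cv2.inRange(hsv,(174,130,80),(180,255,255)),200,240,375,410)
dk=(g<90).astype(np.uint8)*255
for nm,mm in(("b1",sub(dk,232,249,313,326)),("b2",sub(dk,230,249,342,356)),("g",gm),("r",rm)):
    x,n=blob(mm,.05); q=x[:2]-A; print(nm,n,x,(np.degrees(np.arctan2(q[1],q[0]))-188.7)%360,np.hypot(*q))
v,u=np.nonzero(sub(og,200,250,285,325)); print("post px",u.min(),u.max(),v.min(),v.max())
T=op([[305.5,237.5]],.112)[0]; q=T[:2]-A; print("posttop",T,(np.degrees(np.arctan2(q[1],q[0]))-188.7)%360,np.hypot(*q))
# bar direction
bx=op([[316,196]],.064)[0];q=bx[:2]-A;print("bar",(np.degrees(np.arctan2(q[1],q[0]))-188.7),np.hypot(*q))
w=cv2.inRange(hsv,(0,0,150),(180,60,255)); w=cv2.morphologyEx(w,cv2.MORPH_CLOSE,np.ones((25,25)));w=sub(w,0,300,180,480); k=max(cv2.findContours(w,0,1)[0],key=cv2.contourArea)[:,0,:]
print("box",cv2.minAreaRect(op(k,.05)[:,:2].astype(np.float32)))
Q=bydepth(c,sub(og,200,250,285,325)>0,P); print(np.percentile(Q,[10,50,90],axis=0))
b=im[120:270,220:420]; cv2.imwrite("pics/w6c.png",cv2.resize(b,(800,600),interpolation=cv2.INTER_CUBIC))
```

```text
axis [ 0.56612699 -0.1045104 ] 0.0008665233977407996
b1 64 [ 0.5048843  -0.15154669  0.05      ] 28.825376693042585 0.07722097486566744
b2 48 [ 0.52749897 -0.17266986  0.05      ] 51.75846126914689 0.07834433992711078
g 109 [ 0.5568309  -0.18274795  0.05      ] 74.52395028093213 0.07878788238022238
r 169 [ 0.57461585 -0.18332961  0.05      ] 87.44708071640571 0.07927501550150158
post px 295 313 211 244
posttop [ 0.51125637 -0.11890148  0.112     ] 5.996126037026102 0.056726429233878044
bar -356.54579442295835 0.030986932561522934
box ((0.5674313306808472, -0.10390616953372955), (0.1763678938150406, 0.1765722930431366), 8.664019584655762)
[[ 0.50752901 -0.12101306  0.07525289]
 [ 0.51367962 -0.1146124   0.10679258]
 [ 0.51841442 -0.11085221  0.11256607]]
```

View pics/w6c.png

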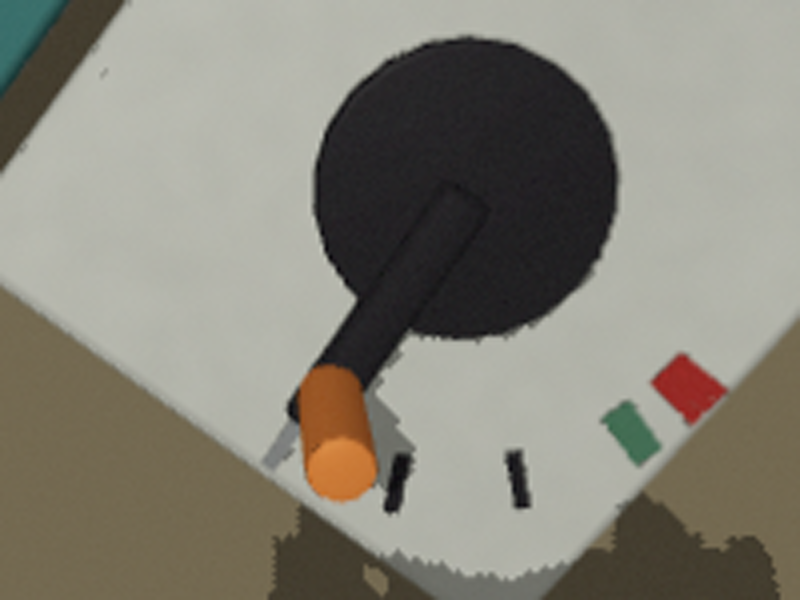

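The marks sit at the right spacing of 22.9°, but shifted 5.8° from the machine's -x. The post itself measures at +6.0°. So dial zero is at about 194.6° world, with the axis at about (0.5665,-0.105). Now I move above the post.

```bash
cat > dial.py <<'E'
from h import *
A=np.array([.5665,-.105]); Z0=np.radians(194.6)
def tp(phi,z=.087,off=0.0,r=.058):
    u=np.array([np.cos(Z0+phi),np.sin(Z0+phi)]); t=np.array([-u[1],u[0]])
    return np.r_[A+r*u-t*off,z], frame([0,0,-1],[-u[0],-u[1],0])
E
python3 - <<'E'
from dial import *
print(row(*tp(0,.20)))
E
```

```text
[-0.0369, 0.0212, 0.0569, -0.0214, -0.0144, 0.561]
```

```bash
python3 -m inch '[[-0.012,0.007,0.01,-0.005,-0.003,0.14],[-0.025,0.014,0.025,-0.01,-0.007,0.28],[-0.037,0.021,0.04,-0.016,-0.01,0.42],[-0.037,0.021,0.057,-0.021,-0.014,0.561],[-0.037,0.021,0.057,-0.021,-0.014,0.561],[-0.037,0.021,0.057,-0.021,-0.014,0.561]]' 0.055 70;  python3 - <<'E'
from dial import *
print(row(*tp(0,.087)))
o=get_obs(); print(np.round(o["joint_pos"],3)); c=capture("wrist"); im=c["color"]; cv2.imwrite("pics/w7.png",im)
E
```

```text
clock: 11.6
tool_pos: [0.5106, -0.1199, 0.2005]
eef_rot: [-3.114, -0.412, -0.001]
ft_force: [0.2, 0.4, 1.1]
opening: 0.0551
[-0.0002, -0.0003, 0.1135, 0.0, -0.0006, 0.0085]
[-0.481 -0.132 -0.218  1.484  0.     2.398]
```

View pics/w7.png

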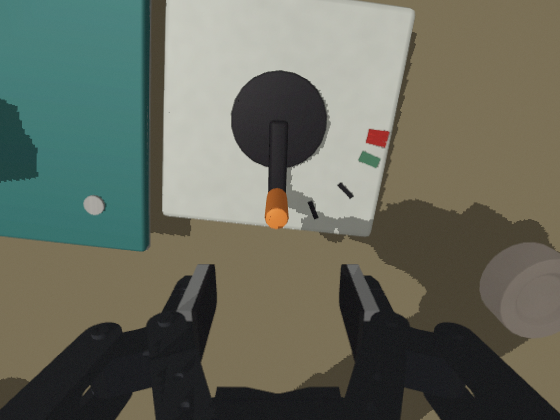

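The post at (277,215) is centred between the jaws (midline u≈277), and the bar runs straight along tool x, so the alignment is right. Descending.

```bash
python3 -m inch '[[0,0,0.04,0,0,0],[0,0,0.075,0,0,0],[0,0,0.1,0,0,0],[0,0,0.113,0,0,0],[0,0,0.113,0,0,0],[0,0,0.113,0,0,0]]'; python3 -m inch '[[0,0,0,0,0,0],[0,0,0,0,0,0],[0,0,0,0,0,0],[0,0,0,0,0,0]]' 0.022;  python3 - <<'E'
from dial import *
o=get_obs()
for p in (.1,.2,.3,.4,.5,.6): print(p,row(*tp(p,.087,.003-.0),o))
cv2.imwrite("pics/w8.png",capture("wrist")["color"]); cv2.imwrite("pics/s8.png",cv2.resize(capture("side")["color"][100:260,220:400],(720,640))[:600])
E
```

```text
clock: 12.25
tool_pos: [0.5118, -0.1208, 0.0891]
eef_rot: [3.113, 0.403, 0.004]
ft_force: [-0.2, 0.0, 0.4]
opening: 0.0547
clock: 12.65
tool_pos: [0.5113, -0.1207, 0.088]
eef_rot: [3.114, 0.401, 0.003]
ft_force: [-0.7, 0.6, -0.2]
opening: 0.0223
0.1 [-0.0006, 0.0016, 0.001, 0.0021, -0.0014, -0.0985]
0.2 [-0.0, 0.0073, 0.001, 0.0022, -0.0013, -0.1985]
0.3 [0.0011, 0.013, 0.001, 0.0022, -0.0012, -0.2985]
0.4 [0.0028, 0.0186, 0.001, 0.0023, -0.0011, -0.3985]
0.5 [0.005, 0.0239, 0.001, 0.0024, -0.001, -0.4985]
0.6 [0.0078, 0.029, 0.001, 0.0024, -0.0009, -0.5985]
```

View pics/w8.png

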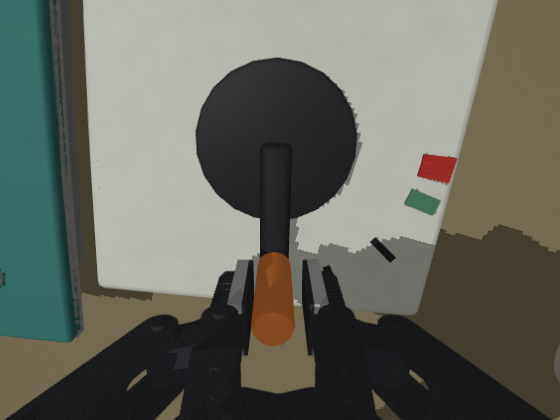

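View pics/s8.png

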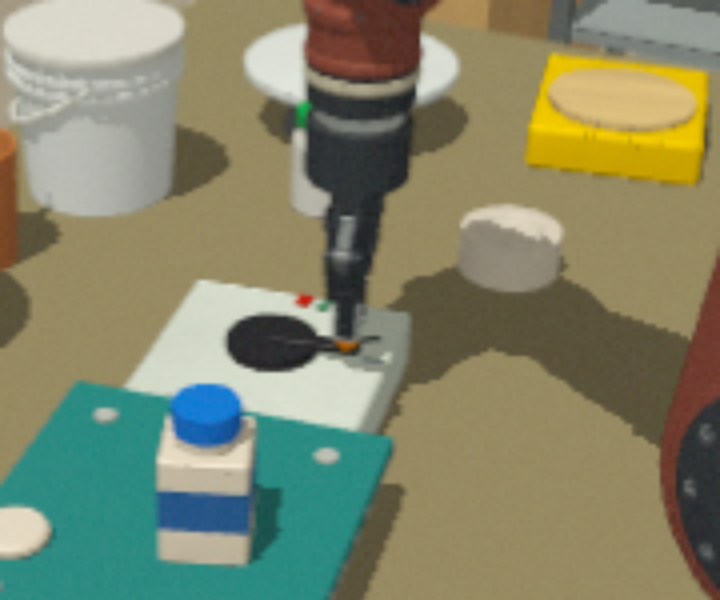

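The post is caged between the pads: it spans u 253–293 and the pads are at 250 and 302. The bottle is still upright. I compute the arc.

Run:
```python
from dial import *
o=get_obs()
for p in np.arange(.1,1.3,.1): print(round(p,2),row(*tp(p,.087,-.003),o))
```

```text
0.1 [0.0001, 0.0076, 0.0007, 0.0018, -0.0012, -0.0986]
0.2 [0.0013, 0.0133, 0.0007, 0.0019, -0.0011, -0.1986]
0.3 [0.003, 0.0189, 0.0007, 0.0019, -0.001, -0.2986]
0.4 [0.0053, 0.0242, 0.0007, 0.002, -0.0009, -0.3986]
0.5 [0.008, 0.0293, 0.0008, 0.002, -0.0008, -0.4986]
0.6 [0.0113, 0.0341, 0.0008, 0.0021, -0.0007, -0.5986]
0.7 [0.0151, 0.0385, 0.0008, 0.0021, -0.0006, -0.6986]
0.8 [0.0192, 0.0426, 0.0008, 0.0021, -0.0005, -0.7986]
0.9 [0.0238, 0.0462, 0.0008, 0.0022, -0.0004, -0.8986]
1.0 [0.0287, 0.0493, 0.0008, 0.0022, -0.0003, -0.9986]
1.1 [0.0338, 0.052, 0.0008, 0.0022, -0.0002, -1.0986]
1.2 [0.0393, 0.0541, 0.0008, 0.0023, -0.0001, -1.1986]
```

Plenty of time remains (58 s limit), so I go slowly at first and watch the force.

```bash
python3 -m inch '[[0,0.0045,0,0,0,-0.05],[0,0.0075,0.0005,0,0,-0.10],[0.0005,0.0105,0.0005,0,0,-0.15],[0.0013,0.0133,0.0005,0,0,-0.20],[0.002,0.016,0.0005,0,0,-0.25],[0.003,0.019,0.0005,0,0,-0.3],[0.004,0.0215,0.0005,0,0,-0.35],[0.0053,0.0242,0.0005,0,0,-0.4]]'
python3 - <<'E'
from dial import *
o=get_obs()
for p in np.arange(.5,1.3,.1): print(round(p,2),row(*tp(p,.087,-.003),o))
cv2.imwrite("pics/w9.png",capture("wrist")["color"])
E
```

```text
clock: 13.55
tool_pos: [0.5216, -0.1417, 0.0871]
eef_rot: [-2.972, -1.016, -0.0]
ft_force: [-6.1, 5.4, 5.5]
opening: 0.0221
0.5 [0.0005, 0.007, 0.0001, -0.0006, -0.0003, -0.0961]
0.6 [0.0017, 0.0127, 0.0, -0.0006, -0.0003, -0.1961]
0.7 [0.0034, 0.0183, 0.0, -0.0006, -0.0003, -0.2961]
0.8 [0.0056, 0.0236, 0.0, -0.0005, -0.0004, -0.3961]
0.9 [0.0084, 0.0287, 0.0, -0.0005, -0.0004, -0.4961]
1.0 [0.0117, 0.0335, 0.0, -0.0005, -0.0004, -0.5961]
1.1 [0.0154, 0.038, 0.0, -0.0005, -0.0005, -0.6961]
1.2 [0.0196, 0.042, 0.0, -0.0005, -0.0005, -0.7961]
```

View pics/w9.png

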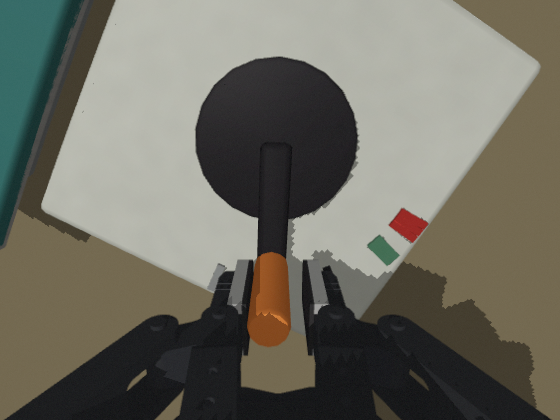

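The dial is turning, with the post against the trailing pad at (250,300) and about 8 N on the tool. Continuing.

```bash
python3 -m inch '[[0,0.003,0,0,0,-0.05],[0.0005,0.006,0,0,0,-0.10],[0.001,0.009,0,0,0,-0.15],[0.0017,0.012,0,0,0,-0.2],[0.0025,0.015,0,0,0,-0.25],[0.0034,0.0175,0,0,0,-0.3],[0.0045,0.020,0,0,0,-0.35],[0.0056,0.023,0,0,0,-0.4]]'
python3 - <<'E'
from dial import *
o=get_obs()
for p in np.arange(.9,1.3,.1): print(round(p,2),row(*tp(p,.087,-.003),o))
E
```

```text
clock: 14.4
tool_pos: [0.5394, -0.1567, 0.087]
eef_rot: [-2.711, -1.586, 0.002]
ft_force: [-9.2, 4.0, 6.1]
opening: 0.0221
0.9 [0.0009, 0.0068, -0.0, -0.0016, 0.0006, -0.0963]
1.0 [0.002, 0.0125, -0.0, -0.0016, 0.0006, -0.1963]
1.1 [0.0037, 0.0181, -0.0, -0.0016, 0.0005, -0.2963]
1.2 [0.006, 0.0234, -0.0001, -0.0016, 0.0004, -0.3963]
```

```bash
python3 -m inch '[[0.0005,0.003,0,0,0,-0.05],[0.001,0.006,0,0,0,-0.10],[0.0015,0.009,0,0,0,-0.15],[0.002,0.012,0,0,0,-0.20],[0.003,0.015,0,0,0,-0.25],[0.0037,0.0175,0,0,0,-0.30],[0.0037,0.0175,0,0,0,-0.30]]'
python3 - <<'E'
from dial import *
o=get_obs()
for p in (1.15,1.2,1.25): print(round(p,2),row(*tp(p,.087,-.003),o))
c=capture("wrist");P=pose(c,o);np.savez("w10.npz",im=c["color"],R=P[0],t=P[1],mtx=c["mtx"],k1=c["k1"]);cv2.imwrite("pics/w10.png",c["color"])
E
```

```text
clock: 15.1
tool_pos: [0.5566, -0.1629, 0.087]
eef_rot: [2.445, 1.972, -0.003]
ft_force: [-7.4, -0.8, 4.8]
opening: 0.0222
1.15 [0.0009, 0.0032, 0.0, -0.0013, 0.0016, -0.0472]
1.2 [0.0012, 0.006, 0.0, -0.0014, 0.0016, -0.0972]
1.25 [0.0017, 0.0089, 0.0, -0.0014, 0.0015, -0.1472]
```

View pics/w10.png

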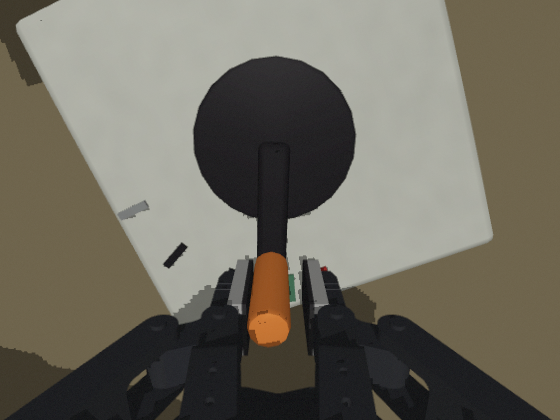

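Green peeks out just past the post at (292,288) and red is beyond at (325,269), so the dial is close to the notch. I check the bar angle from this image.

```bash
cat > bar.py <<'E'
from dial import *
def bar(im,c,P,show=True):
    # centre line of dark bar between the disc rim and the post, seen against the white box
    g=im.max(2).astype(int); hsv=cv2.cvtColor(im,cv2.COLOR_BGR2HSV)
    m=(g<90).astype(np.uint8)
    pts=[]
    for v in range(222,250):
        r=np.nonzero(m[v,240:310])[0]+240
        seg=np.split(r,np.nonzero(np.diff(r)>1)[0]+1); s=max(seg,key=len)
        if 22<len(s)<40: pts.append([(s[0]+s[-1])/2,v])
    X=onplane(c,pts,.064,P)[:,:2]
    f=(np.degrees(np.arctan2(*(X-A).T[::-1]))-194.6)%360
    return len(pts),np.radians(np.median(f)),np.hypot(*(X-A).T).min(),np.hypot(*(X-A).T).max()
E
python3 - <<'E'
from bar import *
for n in("w10",):
    d=np.load(n+".npz"); c=dict(mtx=d["mtx"],k1=float(d["k1"])); print(bar(d["im"],c,(d["R"],d["t"])))
    # disc centre check
    im=d["im"];m=(im.max(2)<80).astype(np.uint8);m[:,:180]=0;m[:,370:]=0;m[:40]=0;m[200:]=0
    cn=max(cv2.findContours(m,0,1)[0],key=cv2.contourArea)[:,0,:];cn=cn[cn[:,1]<198];(x,r)=cv2.minEnclosingCircle(onplane(c,cn,.061,(d["R"],d["t"]))[:,:2].astype(np.float32));print(x,r)
    gm=cv2.inRange(cv2.cvtColor(im,cv2.COLOR_BGR2HSV),(45,60,30),(90,255,200));gm[:,:280]=0;gm[:,300:]=0;gm[:270]=0;v,u=np.nonzero(gm);X=onplane(c,np.c_[u,v],.05,(d["R"],d["t"]))[:,:2]
    print("green vis",len(u),np.radians(np.percentile((np.degrees(np.arctan2(*(X-A).T[::-1]))-194.6)%360,[5,50,95])))
E
```

```text
(28, np.float64(1.0937839119874664), np.float64(0.035099936019466565), np.float64(0.04871692613259719))
(0.5674822330474854, -0.10475960373878479) 0.03541943058371544
green vis 133 [1.21208737 1.22845018 1.24502667]
```

Bar angle 1.09 and TCP-derived angle about 1.10 agree, and the visible green edge agrees with 1.2. I push the last ~0.12 rad.

```bash
python3 -m inch '[[0.0003,0.002,0,0,0,-0.03],[0.0006,0.004,0,0,0,-0.06],[0.001,0.0055,0,0,0,-0.09],[0.0013,0.007,0,0,0,-0.115],[0.0013,0.007,0,0,0,-0.115],[0.0013,0.007,0,0,0,-0.115]]'
python3 - <<'E'
from bar import *
o=get_obs()
for p in (1.2,1.25): print(round(p,2),row(*tp(p,.087,-.003),o))
c=capture("wrist");P=pose(c,o);print(bar(c["color"],c,P),o["ft_force"]);cv2.imwrite("pics/w11.png",c["color"])
for n in("side","top"):cv2.imwrite(f"pics/{n}11.png",capture(n)["color"])
cv2.imwrite("pics/c11.png",np.hstack([cv2.resize(cv2.imread("pics/side11.png")[120:290,200:370],(400,400)),cv2.resize(cv2.imread("pics/top11.png")[140:280,190:375],(400,303))[0:303] if 0 else cv2.resize(cv2.imread("pics/top11.png")[140:280,200:380],(400,400))]))
E
```

```text
clock: 15.75
tool_pos: [0.5632, -0.1637, 0.0871]
eef_rot: [2.33, 2.107, -0.006]
ft_force: [-10.5, -3.1, 5.5]
opening: 0.0222
1.2 [0.0007, -0.0005, 0.0001, -0.0023, 0.0027, 0.0156]
1.25 [0.0008, 0.0024, 0.0001, -0.0023, 0.0027, -0.0344]
(28, np.float64(1.2068922991404565), np.float64(0.03516353674025452), np.float64(0.048786438056446134)) [-10.54244951  -3.06635021   5.46230646]
```

View pics/w11.png

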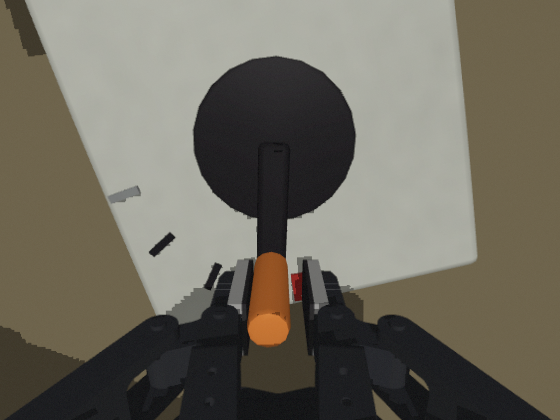

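View pics/c11.png

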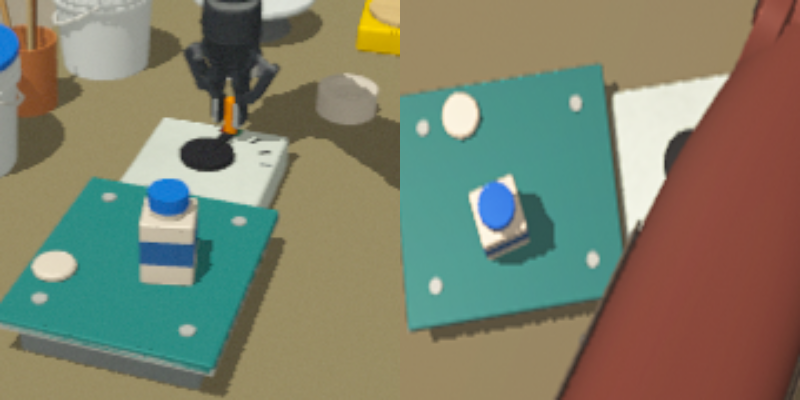

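The bar measures 1.207 rad. The bar covers the green, red is still clear ahead at (298,287), the push is about 11 N, and the bottle is upright. I make one small nudge to see whether the click is behind us.

```bash
python3 -m inch '[[0,0.0008,0,0,0,-0.012],[0,0.0008,0,0,0,-0.012],[0,0.0008,0,0,0,-0.012],[0,0.0008,0,0,0,-0.012],[0,0.0008,0,0,0,-0.012]]'
python3 - <<'E'
from bar import *
for k in range(3):
    o=get_obs(); c=capture("wrist");P=pose(c,o);print(o["clock"],bar(c["color"],c,P)[1],o["ft_force"],o["tool_pos"])
print(row(*tp(1.2,.087,-.003),o))
cv2.imwrite("pics/w12.png",c["color"][100:400,120:420])
s=capture("side");Q=bydepth(s,np.ones(s["z_map"].shape,bool));b=Q[(abs(Q[:,0]-.498)<.05)&(abs(Q[:,1]-.138)<.05)&(Q[:,2]>.08)];print("bottle top z",np.percentile(b[:,2],98),b[b[:,2]>.155].mean(0),len(b))
E
```

```text
clock: 16.4
tool_pos: [0.564, -0.1638, 0.0871]
eef_rot: [2.317, 2.121, -0.005]
ft_force: [-10.2, -3.7, 6.3]
opening: 0.022
16.4 1.2213731377780932 [-10.21829476  -3.73342422   6.34570313] [ 0.56398352 -0.16375835  0.08706648]
16.45 1.221085571521212 [-9.96437071 -3.62046969  5.71621087] [ 0.56397194 -0.163762    0.08706323]
16.5 1.2214550704491898 [-10.49324722  -3.30082525   5.39358371] [ 0.56398995 -0.16373551  0.0870613 ]
[0.0007, -0.0013, 0.0001, -0.0022, 0.0027, 0.0276]
bottle top z 0.164323712977094 [0.49568762 0.14250665 0.16214852] 836
```

View pics/w12.png

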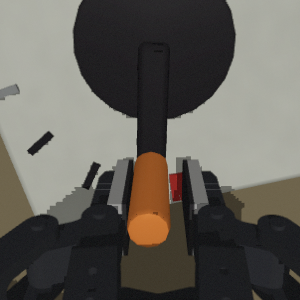

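Run:
```python
from rig import *
print(job_done()); o=get_obs(); print(o["clock"],o["tool_pos"],o["ft_force"])
```

```text
the job is handed in; nothing more can be done
None
the job is handed in; nothing more can be done
```

I stood the bottle upright on the teal plate, let go of it, and then pushed the dial to the third notch, where the arm is still holding it against its spring. The job was handed in at about 16.5 s of the 58 s allowed.

**Bottle:** I gripped it across its flat sides, lifted it, turned it 90° and lowered it until the force showed contact at the predicted height. After release the side camera showed it upright at about (0.496, 0.143), with its cap top at 0.164 m (0.165 m expected). That picture was taken with the dial already held.

**Dial:** I pushed the post with one pad, the jaws loosely around it. In the last wrist pictures the bar was steady at 1.22 rad, agreeing with the angle worked out from the tool position. The bar covered the green mark, the red was still clear ahead, and the sideways push was about 10.7 N.

**What disagreed or stayed unclear:**
- **Dial zero:** The dial's rest position and its marks sat about 0.1 rad round from the machine's -x direction, so I used the measured zero.
- **Click:** I did not see a separate force drop for the third click. Reaching that notch rests on the measured angle and the force level.
- **Upward force:** The wrist also read 5–6 N upward during the push, which I did not explain.
- **Bystanders:** I saw nothing shift or touch them in the pictures, but I did not measure their positions again at the end.

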